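# Mark a drawer front for its new knob with an automatic centre punch

## Robot

A 7-joint arm with a two-finger parallel gripper is mounted at the origin on a cart in front of the work surface, level with it; the furniture and walls round the work are solid. World frame = base frame: x ahead of the robot, y to its left, z up, the work surface at z = 0. Lengths are in m, angles in rad, forces in N, time in s.
With the tool pointing down it reaches from about 0.4 to 0.85 m from the base axis. Payload 4.5 kg.
Tool frame: the origin (TCP) lies midway between the tips of the shut fingers; the grasp point (between the pads) lies 19 mm behind it; y points along the fingers, z is the direction in which the jaws open and shut, and the axes are right-handed (so a half turn about y gives the same grasp; the last joint's range is limited). The gripper opens to 88 mm and grips with 3 to 60 N. Pads are 18 mm wide; open, the fingers measure 123 mm over their backs; the gripper's body (75 mm by 187 mm) begins 45 mm behind the grasp point.
Start: joints at [-1.213, 0.689, -0.195, 1.565, 0.157, 0.902, -0.215], TCP at [0.199, 0.593, 0.239] pointing down, gripper open.
Joint ranges: [-3.01, 3.01], [-0.46, 2.08], [-1.47, 1.51], [0.13, 2.56], [-1, 4.14], [0.04, 2.09], [-2.66, 2.66]. Speed limits (rad/s): [2.57, 2.57, 3.14, 3.14, 3.14, 3.14, 3.14].

## Interface

Orientations are given as a unit quaternion [x, y, z, w].
In Python, from plant import r, snapshot, get_calibration, job, boxes_of gives the robot as it stands. The module is installed in compiled form; this text tells all that it offers.
- The arm moves only by the shell command python3 -m handwheel 'ROWS' [OPENING] [FORCE]. ROWS is JSON, a list that holds one entry, the list of rows, each a list of 6 numbers: the shift along the tool's x, y, z as a fraction of full scale, then the turn, a rotation vector about the tool's x, y, z as a fraction of full scale. In form: [[[x, y, z, wx, wy, wz], ...]]. A call has 1 to 12 rows; each row is the pose to reach, as a shift and turn from the pose commanded when the call began, along the tool's axes at that moment, turning the shorter way round; what a row does not reach only later rows make up. Full scale, the value 1, is 100 cm for a shift and 180 degrees for a turn. A row lasts 1/12 s, in which the tool goes at most 41.7 mm and 7.16 degrees, less where a joint would pass 70% of its speed; a pose out of reach is approached as far as the arm can. A call with a number of a shift or a turn outside -1 to 1 is refused whole. A call with a gripper value outside its range is refused whole. OPENING is the opening, from -1 (shut) to 1 (fully open), set as the call begins (- or left out, the last holds). The fingers move at their own pace and stop on an object; FORCE is the grip in N (left out, the last holds). Time passes only in rows, so rows that repeat a pose let the fingers close. It gives the time, the measured TCP pose, the force and the opening at its end, in the units of the state.
- r.get_state(): the state, without advancing time (a new reading comes with each control period).
- snapshot(name): name is "side" or "top"; returns the picture (384x512x3 uint8, red, green, blue); there is no depth.
- get_calibration(name): a dict with "fx", "fy", "cx", "cy" (pixels), "T" (4x4, takes a point from camera to world coordinates). Camera axes: x right, y down, z forward; pixel columns grow to the right and rows downward; lengths in m; the calibration is good to about 2 mm. A picture is of the moment at which its call begins. get_calibration takes no time and is no camera call.
- job.finish_job(): hands the job in, once; it reports no verdict.
Trained networks look in the newest picture that a camera, given by its name, has taken for a name from the list of things; names that differ only in an ending like _2 or _b are one class to them, and where a whole thing is asked for, a point or a joint stands for the part that bears it (a point fixed in the world has none). Each returns a list of dicts, best first, with "confidence" (0 to 1); they miss things now and then, are a little off and sometimes report something else, mostly with a low value. They report only what shows in the picture. A call takes as long as a camera call. They do not tell look-alikes from the thing itself.
- boxes_of(thing, camera): "bbox" ([left, top, right, bottom] in pixels, round what is visible of it).
The state is a dict: "clock": time; "q": joint angles; "qd": joint speeds; "joint_torque": joint torques, N m; "tool_pos": TCP position; "eef_rot": TCP orientation; "contact_force": force on the tool from outside, world axes, zero at the start; "moment": the same for the moment, N m; "opening": opening from 0.0 (shut) to 1.0 (fully open).
Only numpy, scipy, OpenCV 4.12 (cv2) and the standard library are available. Lean on these libraries where they do the work, as an engineer would, in place of code of your own. Each camera call takes 0.05 s, during which the arm holds its last target. There are 200 camera calls.

## Task

Mark the place for the new knob on the drawer front: take the automatic centre punch out of its wooden stand, put its point down through the guide hole of the clamped-on marking template, and press it straight down until its spring trips with one snap; stop pressing right there, for leaning on it after the snap or snapping it a second time sinks the mark too deep. Do not knock or lever hard against the template, do not touch the face outside the guide with the punch, leave the other things where they are, and put the punch back upright, fully down in its hole in the stand.

Things in the scene. Friction and masses are not known exactly. Their poses are not given: they have to be found in the camera images.
- punch_grip (a point): Automatic centre punch, a slim round steel tool of about 0.2 kg, upright in the wooden stand, point down. This point is on its axis where it is best gripped; z axis along the tool, up from point to cap. Barrel 16 mm in diameter, 95 mm long: it reaches 27 mm above this point (cap) and 68 mm below it (shoulder, edge bevelled to 14 mm).
- punch_shoulder (a point): Centre of the lower end of the punch's barrel. Below it the nose stands out 33 to 43 mm in all: a 9 mm shank with a 10.4 mm wide, 4 mm thick collar (10.5 mm of play between shoulder and collar), then the 8 mm wide point with a cone over its last 8 mm, 18.5 to 28.5 mm below the collar. The point is screwed in differently after each regrind; its length is not measured.
- punch: The punch as a tool (origin at its shoulder). Pressed, it stays solid up to 7 N, then the nose gives way into the barrel and the force rises evenly to about 16 N, where the spring trips, some 8 mm after the point first bears; the force then falls at once by 5 N or more. About 2 mm of nose stroke then remain until the collar meets the shoulder and the tool is solid. Lifting it cocks it again.
- guide_mouth (a point): Centre of the mouth of the guide hole, on top of the steel guide block of the marking template; z axis up. The hole is 10 mm in diameter with a small chamfer, goes straight down 13 mm and ends on the face of the drawer front. The block is 28 x 28 mm.
- template: Aluminium marking template, 105 x 64 x 5 mm, clamped flat on the drawer front over the middle of its near long edge, fixed; it carries the guide block. Origin on the worktop under the guide hole.
- panel: New drawer front, a wooden board 150 x 300 x 18 mm lying face up on the worktop, fixed; its long side is along its y axis. Origin at the centre of its underside, right under the guide hole. The loose knob and pencil lie on it, about 0.1 m to either side of the hole.
- knob_mark (a joint): Depth in m of the punched mark in the drawer front under the guide hole: 0 unmarked, grows as it sinks. The wood yields only above about 18 N at the point, so the blow at the snap makes the mark (1.0 to 1.5 mm each time) and steady pressing before it does not; it should end between 0.7 and 1.9 mm.
- stand_hole (a point): Centre of the mouth of the punch's hole in the top of the wooden stand; z axis up, x along the stand. The hole is 18 mm wide for the first 16 mm, then 12 mm wide, slightly countersunk, for 46 mm; when the punch is home its shoulder rests on that step and punch_grip lies 52 mm above this point.
- stand: Wooden tool stand, fixed block 100 x 52 mm and 62 mm high; origin at the centre of its underside. Three short drill shanks stand up to 22 mm out of its top on the +x half, 44 mm or more from the punch's hole.
- knob: The new drawer knob, steel, 31 mm wide and 27 mm high, loose on the drawer front; origin at the centre of its underside. Bystander.
- pencil: Short flat carpenter's pencil, 12 x 112 x 7 mm, loose on the drawer front; origin at the middle of its underside. Bystander.
- fish_tin: Low round food tin, 86 mm wide and 40 mm high, loose on the worktop behind the drawer front; origin at the centre of its underside. Bystander.
- honey_jar: Jar with a screw lid, 55 mm wide and 85 mm high, loose on the worktop in front of the microwave; origin at the centre of its underside. Bystander.
There are look-alikes about, which are no part of the job. What is shaped like the stand but orange is not meant.

How it is judged:
On the way:
1. a mark at least 0.7 mm deep has been struck with the punch standing upright in the guide (value of joint knob_mark above 0.0007 m and horizontal distance between punch_grip and guide_mouth below 0.02 m and angle between punch_grip's own z axis and vertical below 0.2 rad), for 0.05 s.
At the end, for the whole second after the job is handed in: The mark is 0.7 to 1.9 mm deep; the punch stands in its hole in the stand, within 4 mm of fully down, within 9 mm of the hole's axis at the grip point, tilted less than 0.12 rad and at rest (value of joint knob_mark between 0.0007 and 0.0019 m and horizontal distance between punch_grip and stand_hole below 0.009 m and z of punch_grip in the frame of stand_hole between 0.048 and 0.056 m and angle between punch_grip's own z axis and vertical below 0.12 rad and linear speed of punch below 0.02 m/s); the robot touches nothing.
It fails at once if the mark was sunk deeper than 1.9 mm (leaned on after the snap, or struck again) (value of joint knob_mark above 0.0019 m).
It fails at once if the punch pushed on the template with more than 20 N (contact force between punch and template above 20 N).
It fails at once if the punch touched the drawer front or template away from the guide hole (contact force between punch and panel above 1 N and horizontal distance between punch_grip and guide_mouth above 0.025 m).
It fails at once if a bystander (knob, pencil, tin or jar) was moved more than 15 mm (distance of any of knob, pencil, fish_tin, honey_jar from where it was at the start of the episode above 0.015 m).
It also fails if it takes over 48 s, if anything falls off the work surface, if the arm or the gripper's body presses on something with over 40 N, if the wrist force passes 120 N, or if a joint passes its speed limit or range.

## Working session

There is one attempt and no reset: what is moved stays moved. The work goes in short steps, Python scripts to look and compute and a shell command to move; the robot and the scene stay as the last step left them, time stands still between calls to the robot, and variables do not carry over. Pictures are saved under pics/ and viewed, about 8 in all and at most 12, crops included, and the job is handed in when it is done.

```bash
mkdir -p pics; cat > h.py <<'E'
from plant import r, snapshot, get_calibration, job, boxes_of
import numpy as np, cv2
def ray(cam,u,v):
    c=get_calibration(cam);T=np.array(c["T"])
    d=T[:3,:3]@np.array([(u-c["cx"])/c["fx"],(v-c["cy"])/c["fy"],1]);return T[:3,3],d
def onz(cam,u,v,z):
    o,d=ray(cam,u,v);return o+d*(z-o[2])/d[2]
def proj(cam,p):
    c=get_calibration(cam);T=np.array(c["T"]);q=T[:3,:3].T@(np.array(p)-T[:3,3])
    return np.array([c["fx"]*q[0]/q[2]+c["cx"],c["fy"]*q[1]/q[2]+c["cy"]])
E
python3 - <<'E'
from h import *
np.set_printoptions(precision=4,suppress=True)
s=r.get_state();print(s)
for c in ["side","top"]:
    k=get_calibration(c);print(c,k)
    im=snapshot(c);cv2.imwrite(f"pics/{c}0.png",cv2.resize(im[:,:,::-1],(800,600),interpolation=cv2.INTER_CUBIC));cv2.imwrite(f"/tmp/{c}0.png",im[:,:,::-1])
    for t in ["punch","template","panel","stand","knob","pencil","fish_tin","honey_jar"]:
        print(c,t,[(np.round(b["bbox"],1).tolist(),round(b["confidence"],2)) for b in boxes_of(t,c)])
E
```

```text
{'clock': 0.0, 'q': array([-1.2132,  0.69  , -0.1945,  1.5663,  0.1573,  0.9025, -0.2151]), 'qd': array([-0.0007,  0.0012, -0.0001,  0.    , -0.0022, -0.0006, -0.0008]), 'joint_torque': array([  0.0007, -52.7568,  -1.2665, -15.3428,  -0.0526,   0.0066,
         0.0002]), 'tool_pos': array([0.1987, 0.5919, 0.2379]), 'eef_rot': array([ 0.6985, -0.114 ,  0.1139, -0.6972]), 'contact_force': array([-0.636 ,  0.1276,  0.3183]), 'moment': array([-0.0132, -0.0339, -0.0522]), 'opening': 1.0036965583266066}
side {'fx': 474.2266517139471, 'fy': 474.2266517139471, 'cx': 265.0214786909017, 'cy': 199.2558503474513, 'T': array([[-0.9882,  0.0517, -0.1442,  0.7187],
       [ 0.1511,  0.4833, -0.8623,  0.8804],
       [ 0.0252, -0.8739, -0.4854,  0.5971],
       [ 0.    ,  0.    ,  0.    ,  1.    ]])}
side punch [([269.6, 143.4, 273.3, 171.8], 0.64)]
side template [([278.0, 254.8, 355.5, 290.7], 0.76)]
side panel [([259.6, 229.7, 353.4, 334.0], 0.74)]
side stand [([295.9, 160.9, 334.3, 197.6], 0.76), ([241.6, 163.9, 283.7, 202.3], 0.57)]
side knob [([270.2, 289.2, 291.3, 308.3], 0.76)]
side pencil [(
[... 327 characters left out ...]
.0242, -0.0029],
       [ 0.0268, -0.0892, -0.9957,  1.004 ],
       [ 0.    ,  0.    ,  0.    ,  1.    ]])}
top punch [([212.6, 106.8, 249.2, 140.4], 0.39), ([145.0, 186.6, 159.8, 194.8], 0.24)]
top template [([166.2, 197.3, 204.1, 257.0], 0.95), ([315.3, 190.6, 353.4, 237.8], 0.44), ([278.6, 141.1, 305.8, 170.7], 0.44)]
top panel [([125.4, 178.3, 253.5, 255.8], 0.81)]
top stand [([315.6, 190.4, 348.7, 234.2], 0.81), ([323.4, 247.9, 358.8, 293.1], 0.66)]
top knob [([144.8, 187.7, 160.5, 196.2], 0.46), ([334.0, 215.3, 348.3, 224.3], 0.38)]
top pencil [([219.0, 217.1, 252.4, 230.1], 0.69)]
top fish_tin [([209.3, 106.6, 246.3, 140.6], 0.65)]
top honey_jar [([279.2, 143.0, 306.7, 169.6], 0.81)]
```

View pics/side0.png

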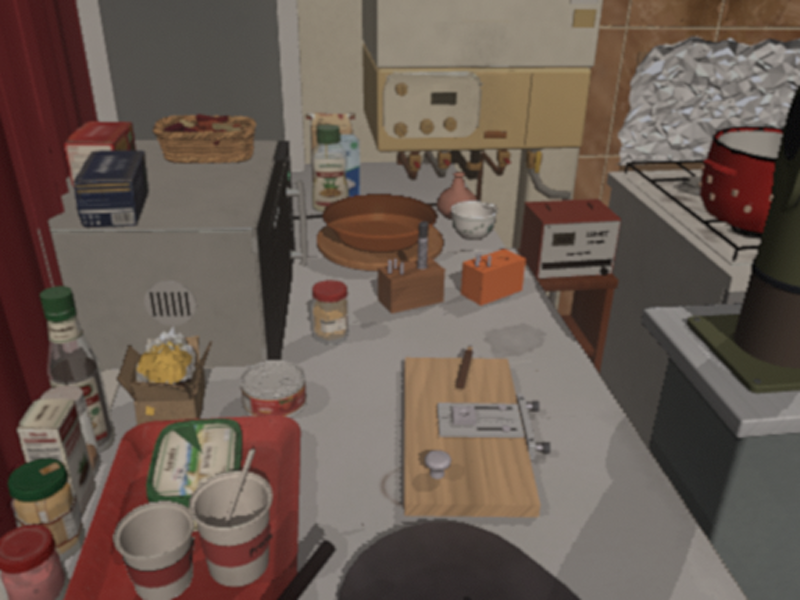

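View pics/top0.png

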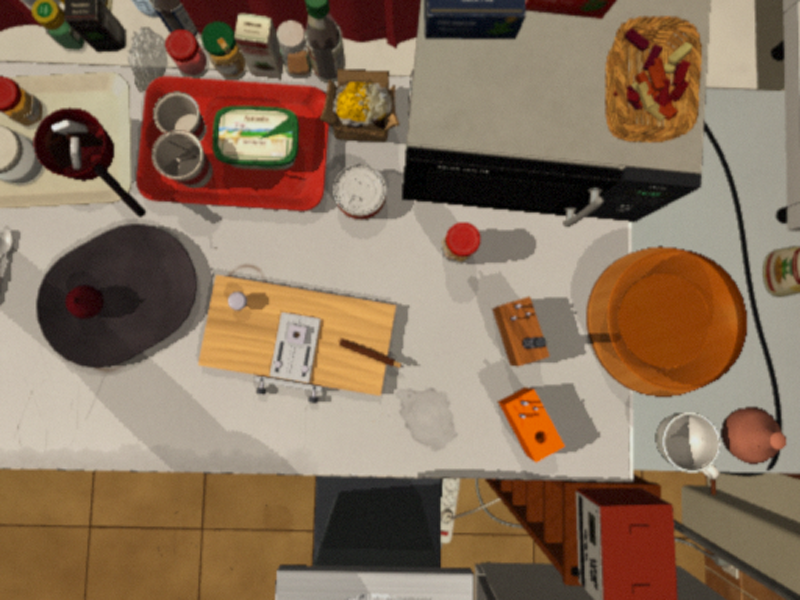

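Side view: the brown stand is at (410,285), with the punch standing at (423,228-268). The template's guide block is at about (462,415). Top view: the stand is at (522,330), the punch cap near (533,342), and the guide block at (296,335). Next I'll zoom in on these.

```bash
python3 - <<'E'
from h import *
a=cv2.imread("/tmp/top0.png");b=cv2.imread("/tmp/side0.png")
def cr(im,x,y,w,h,s): return cv2.resize(im[y:y+h,x:x+w],(w*s,h*s),interpolation=cv2.INTER_CUBIC)
# each tile 50x37 -> *8 = 400x296
t=[cr(a,310,186,50,37,8),cr(a,160,195,50,37,8),cr(b,240,140,50,37,8),cr(b,275,250,50,37,8)]
cv2.imwrite("pics/z.png",np.vstack([np.hstack(t[:2]),np.hstack(t[2:])]))
E
```

```text
(no output)
```

View pics/z.png

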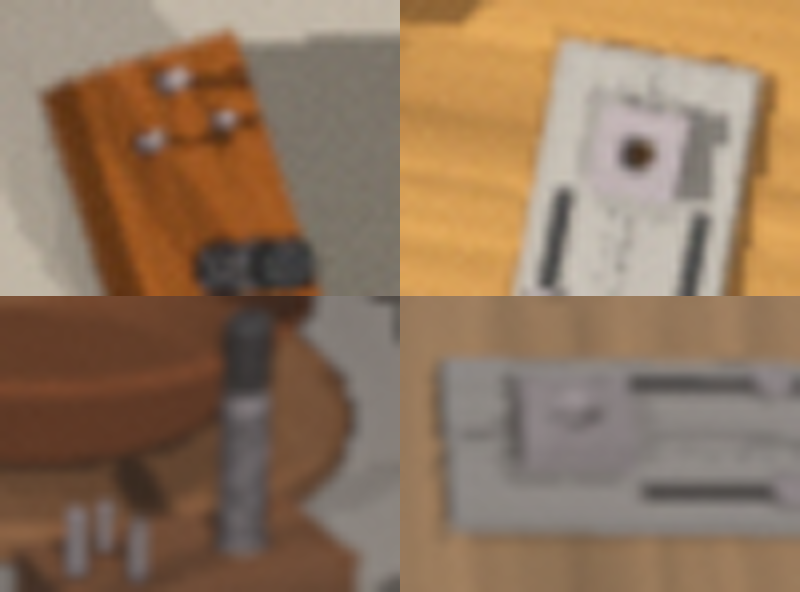

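```bash
python3 - <<'E'
from h import *
np.set_printoptions(precision=4,suppress=True)
print("hole top",onz("top",188.9,213.7,.031),"side",onz("side",296.4,263.2,.031))
print("punch cap top",onz("top",345.1,218.3,.141))
f=lambda x,y:(240+(x+.5)/8-.5,140+(y-296+.5)/8-.5)
print("side base",onz("side",*f(242,546),.062),"cap",onz("side",*f(249,318),.141))
# template edges direction (z=.023), stand edges (z=.062)
g=lambda x,y:(160+(x-400+.5)/8-.5,195+(y+.5)/8-.5)
a=onz("top",*g(560,40),.023);b=onz("top",*g(768,75),.023);d=b-a;print("templ",d,np.degrees(np.arctan2(d[1],d[0])))
k=lambda x,y:(310+(x+.5)/8-.5,186+(y+.5)/8-.5)
a=onz("top",*k(235,33),.062);b=onz("top",*k(310,250),.062);d=b-a;print("stand",a,b,d,np.degrees(np.arctan2(d[1],d[0])))
from scipy.spatial.transform import Rotation as R
print(R.from_quat(r.get_state()["eef_rot"]).as_matrix())
E
```

```text
hole top [0.5282 0.1402 0.031 ] side [0.528  0.1397 0.031 ]
punch cap top [ 0.5245 -0.227   0.141 ]
side base [ 0.5242 -0.2198  0.062 ] cap [ 0.5241 -0.2215  0.141 ]
templ [-0.0093 -0.0664  0.    ] -97.94081195124116
stand [ 0.597  -0.2317  0.062 ] [ 0.5306 -0.2554  0.062 ] [-0.0664 -0.0237  0.    ] -160.34275276704975
[[ 0.948   0.      0.3181]
 [-0.3181  0.      0.948 ]
 [-0.     -1.      0.    ]]
```

```bash
python3 -m handwheel '[[[0.016,0,-0.01,0,-0.01,0],[0.05,0,-0.03,0,-0.02,0],[0.085,0,-0.05,0,-0.03,0],[0.12,0,-0.07,0,-0.04,0],[0.155,0,-0.09,0,-0.05,0],[0.19,0,-0.11,0,-0.06,0],[0.225,0,-0.13,0,-0.07,0],[0.26,0,-0.15,0,-0.08,0],[0.295,0,-0.17,0,-0.09,0],[0.33,0,-0.19,0,-0.1,0],[0.365,0,-0.21,0,-0.103,0],[0.394,0,-0.2285,0,-0.103,0]]]' 1 60; python3 - <<'E'
from h import *
from scipy.spatial.transform import Rotation as R
print(R.from_quat(r.get_state()["eef_rot"]).as_matrix().round(4))
E
```

```text
clock: 1.9
tool_pos: [0.5018, 0.2478, 0.2388]
eef_rot: [0.707, -0.0, 0.001, -0.707]
contact_force: [0.1, -0.2, -0.7]
opening: 1.001
[[ 1.0e+00  1.1e-03  1.8e-03]
 [-1.8e-03 -4.0e-04  1.0e+00]
 [ 1.1e-03 -1.0e+00 -4.0e-04]]
```

```bash
python3 -m handwheel '[[[0.002,0,-0.03,0,0,0],[0.004,0,-0.07,0,0,0],[0.006,0,-0.11,0,0,0],[0.008,0,-0.15,0,0,0],[0.01,0,-0.19,0,0,0],[0.012,0,-0.23,0,0,0],[0.014,0,-0.27,0,0,0],[0.016,0,-0.31,0,0,0],[0.018,0,-0.35,0,0,0],[0.02,0,-0.39,0,0,0],[0.022,0,-0.43,0,0,0],[0.0225,0,-0.465,0,0,0]]]'; python3 -m handwheel '[[[0,0,-0.005,0,0,0],[0,0.01,-0.005,0,0,0],[0,0.02,-0.005,0,0,0],[0,0.02,-0.005,0,0,0]]]';  python3 - <<'E'
from h import *
t=[]
for c in ["side","top"]:
    im=snapshot(c)[:,:,::-1];cv2.imwrite(f"/tmp/{c}1.png",im)
    u,v=proj(c,[.524,-.222,.13]).astype(int);print(u,v)
    t.append(cv2.resize(im[v-37:v+38,u-33:u+33],None,fx=6,fy=6,interpolation=cv2.INTER_CUBIC))
cv2.imwrite("pics/z1.png",np.hstack(t))
E
```

```text
clock: 2.9
tool_pos: [0.5219, -0.2177, 0.2388]
eef_rot: [0.707, -0.001, 0.001, -0.707]
contact_force: [0.3, -0.4, 0.9]
opening: 1.002
clock: 3.23
tool_pos: [0.5209, -0.2167, 0.2164]
eef_rot: [-0.706, 0.0, 0.002, 0.708]
contact_force: [0.3, 0.5, -0.3]
opening: 0.999
270 146
341 218
```

View pics/z1.png

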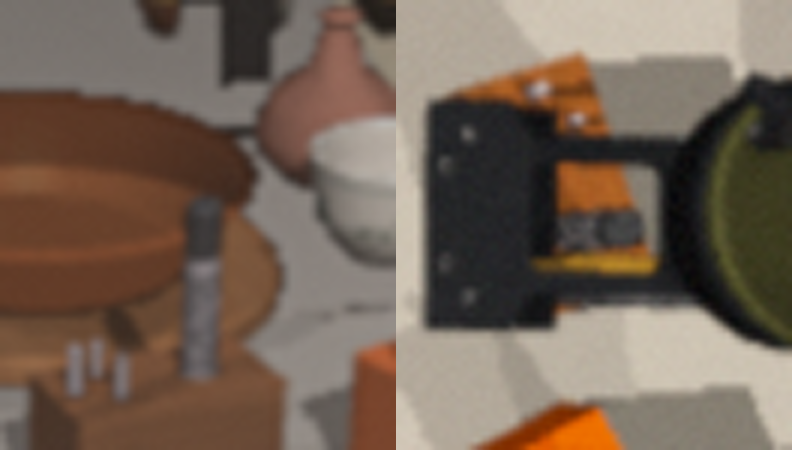

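```bash
python3 - <<'E'
from h import *
np.set_printoptions(precision=4,suppress=True)
p=r.get_state()["tool_pos"]
print(p)
for dy in(-.05,0,.05): print(proj("side",p+[0,dy,0]),proj("top",p+[0,dy,0]))
a=cv2.imread("/tmp/side1.png");b=cv2.imread("/tmp/top1.png")
cv2.imwrite("pics/z2.png",np.hstack([cv2.resize(a[20:180,180:360],(400,356)),cv2.resize(b[120:300,250:450],(400,356))]))
f=lambda x,y:(341-33+(x-396+.5)/6-.5,218-37+(y+.5)/6-.5)
print(onz("top",*f(622,229),.141))
g=lambda x,y:(270-33+(x+.5)/6-.5,146-37+(y+.5)/6-.5)
print(onz("side",*g(205,203),.141),onz("side",*g(200,374),.062))
E
```

```text
[ 0.5219 -0.2169  0.2179]
[269.5818 107.1717] [374.0362 219.3379]
[272.8439 113.6367] [349.8958 218.6677]
[276.3581 120.6014] [325.6812 217.9955]
[ 0.5235 -0.2273  0.141 ]
[ 0.524  -0.2208  0.141 ] [ 0.524  -0.2191  0.062 ]
```

View pics/z2.png

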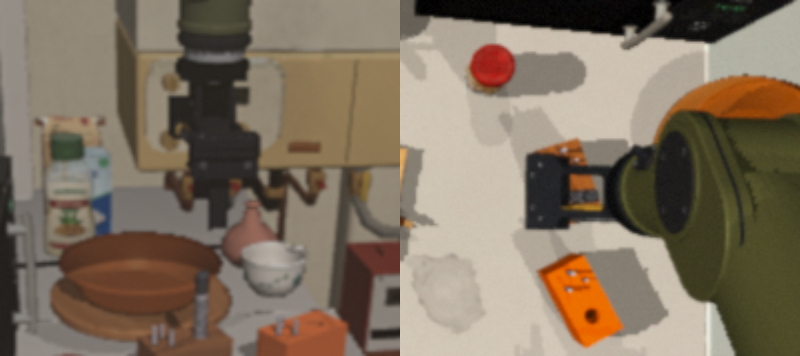

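```bash
python3 -m handwheel '[[[0.002,0.02,-0.005,0,0,0],[0.002,0.05,-0.005,0,0,0],[0.002,0.08,-0.005,0,0,0],[0.002,0.1,-0.005,0,0,0],[0.002,0.115,-0.005,0,0,0],[0.002,0.123,-0.005,0,0,0],[0.002,0.123,-0.005,0,0,0],[0.002,0.123,-0.005,0,0,0]]]';  python3 - <<'E'
from h import *
print(np.mean([(snapshot("top"),r.get_state()["tool_pos"])[1] for _ in range(4)],0),r.get_state()["contact_force"])
E
```

```text
clock: 4.0
tool_pos: [0.5247, -0.2236, 0.0961]
eef_rot: [-0.707, -0.001, 0.0, 0.707]
contact_force: [0.7, 0.5, 0.3]
opening: 1.0
[ 0.52498029 -0.22430919  0.0968257 ] [-0.80009259 -0.61192167 -0.35787923]
```

```bash
python3 -m handwheel '[[[0,0.001,0.001,0,0,0],[0,0.001,0.001,0,0,0],[0,0.001,0.001,0,0,0],[0,0.001,0.001,0,0,0],[0,0.001,0.001,0,0,0],[0,0.001,0.001,0,0,0],[0,0.001,0.001,0,0,0],[0,0.001,0.001,0,0,0]]]' -1 10;  python3 -m handwheel '[[[0,0,0,0,0,0],[0,0,0,0,0,0],[0,0,0,0,0,0],[0,0,0,0,0,0]]]'; python3 - <<'E'
from h import *
S=[(snapshot("side"),r.get_state())[1] for _ in range(4)]
for k in ("tool_pos","contact_force","moment","opening"): print(k,np.mean([s[k] for s in S],0))
E
```

```text
clock: 4.87
tool_pos: [0.5241, -0.2234, 0.0947]
eef_rot: [-0.707, 0.0, -0.0, 0.707]
contact_force: [0.3, -0.2, 0.3]
opening: 0.418
clock: 5.2
tool_pos: [0.5238, -0.2257, 0.0947]
eef_rot: [0.708, -0.001, 0.0, -0.706]
contact_force: [-0.2, -5.1, -0.4]
opening: 0.189
tool_pos [ 0.52377357 -0.22573535  0.09469443]
contact_force [-0.37613188 -5.0383171  -1.12191421]
moment [-1.26911076  0.01186039  0.0076957 ]
opening 0.1878670329172743
```

```bash
python3 -m handwheel '[[[0,0,-0.0025,0,0,0],[0,0,-0.0025,0,0,0],[0,0,-0.0025,0,0,0],[0,0,-0.0025,0,0,0]]]'; cat > st.py <<'E'
from h import *
np.set_printoptions(precision=4,suppress=True)
from scipy.spatial.transform import Rotation as R
S=[(snapshot("side"),r.get_state())[1] for _ in range(4)]
for k in ("tool_pos","contact_force","moment","opening"): print(k,np.mean([s[k] for s in S],0))
print(R.from_quat([s["eef_rot"]*np.sign(s["eef_rot"][0]) for s in S]).mean().as_matrix()[:,1], S[-1]["clock"])
E
python3 st.py
```

```text
clock: 5.73
tool_pos: [0.5239, -0.2269, 0.0946]
eef_rot: [0.707, -0.0, 0.0, -0.707]
contact_force: [-0.3, -5.5, -2.6]
opening: 0.178
tool_pos [ 0.5238 -0.2269  0.0946]
contact_force [ 0.172  -5.5373 -1.628 ]
moment [-1.3741  0.0184  0.0157]
opening 0.17802933760808612
[-0.0003 -0.0011 -1.    ] 5.9333
```

```bash
python3 -m handwheel '[[[0,0,-0.002,0,0,0],[0,0,-0.004,0,0,0],[0,0,-0.004,0,0,0],[0,0,-0.004,0,0,0]]]';python3 st.py
```

```text
clock: 6.27
tool_pos: [0.5241, -0.2288, 0.0946]
eef_rot: [-0.707, -0.0, 0.0, 0.708]
contact_force: [0.3, -1.4, -2.1]
opening: 0.169
tool_pos [ 0.5241 -0.2289  0.0946]
contact_force [ 0.269  -0.3548 -2.112 ]
moment [-0.0785  0.0586  0.02  ]
opening 0.17106738972043423
[-0.0002  0.0013 -1.    ] 6.4667
```

```bash
python3 -m handwheel '[[[0,0,0,0,0,0],[0,0,0,0,0,0],[0,0,0,0,0,0]]]' -1 60;python3 st.py; python3 -m handwheel '[[[0,-0.003,0,0,0,0],[0,-0.01,0,0,0,0],[0,-0.02,0,0,0,0],[0,-0.03,0,0,0,0],[0,-0.03,0,0,0,0]]]';python3 st.py
```

```text
clock: 6.72
tool_pos: [0.5242, -0.2296, 0.0947]
eef_rot: [-0.707, -0.0, -0.0, 0.707]
contact_force: [0.4, 0.0, -2.1]
opening: 0.157
tool_pos [ 0.5242 -0.2298  0.0947]
contact_force [-0.6235  0.0526 -1.8731]
moment [ 0.0424 -0.0075  0.0051]
opening 0.15836887389576415
[ 0.0001  0.0002 -1.    ] 6.9167
clock: 7.33
tool_pos: [0.5257, -0.2304, 0.1273]
eef_rot: [0.708, 0.001, 0.002, -0.707]
contact_force: [0.3, -0.4, -2.8]
opening: 0.159
tool_pos [ 0.5245 -0.2301  0.1255]
contact_force [ 0.1501  0.2146 -2.3161]
moment [ 0.017   0.006  -0.0001]
opening 0.1600813044656565
[ 0.0014 -0.0004 -1.    ] 7.5333
```

```bash
python3 -m handwheel '[[[0,-0.02,0,0,0,0],[0,-0.05,0,0,0,0],[0,-0.08,0,0,0,0],[0,-0.085,0.01,0,0,0],[0,-0.085,0.04,0,0,0],[0.001,-0.085,0.07,0,0,0],[0.001,-0.085,0.105,0,0,0],[0.002,-0.085,0.14,0,0,0],[0.002,-0.085,0.175,0,0,0],[0.002,-0.085,0.21,0,0,0],[0.003,-0.085,0.245,0,0,0],[0.003,-0.085,0.28,0,0,0]]]';python3 -m handwheel '[[[0,0.01,0.03,0,0,0],[0,0.03,0.06,0,0,0],[0,0.06,0.08,0,0,0],[0,0.08,0.09,0,0,0],[0,0.08,0.09,0,0,0],[0,0.08,0.09,0,0,0],[0,0.08,0.09,0,0,0]]]';python3 st.py; python3 - <<'E'
from h import *
t=[]
for c in ["side","top"]:
    im=snapshot(c)[:,:,::-1];cv2.imwrite(f"/tmp/{c}3.png",im)
    u,v=proj(c,[.528,.14,.06]).astype(int);print(u,v)
    t.append(cv2.resize(im[v-36:v+37,u-33:u+33],None,fx=6,fy=6,interpolation=cv2.INTER_CUBIC))
cv2.imwrite("pics/z3.png",np.hstack(t))
E
```

```text
clock: 8.53
tool_pos: [0.5262, 0.052, 0.2088]
eef_rot: [0.707, -0.0, -0.001, -0.707]
contact_force: [-0.6, -0.2, -1.3]
opening: 0.16
clock: 9.12
tool_pos: [0.5274, 0.1388, 0.1302]
eef_rot: [0.707, -0.0, 0.001, -0.707]
contact_force: [0.6, 0.7, -1.6]
opening: 0.156
tool_pos [0.528  0.1387 0.1308]
contact_force [ 0.2831 -0.2566 -2.19  ]
moment [ 0.0304 -0.0033  0.0045]
opening 0.16017123102503705
[ 0.0019 -0.0002 -1.    ] 9.3167
297 251
187 213
```

View pics/z3.png

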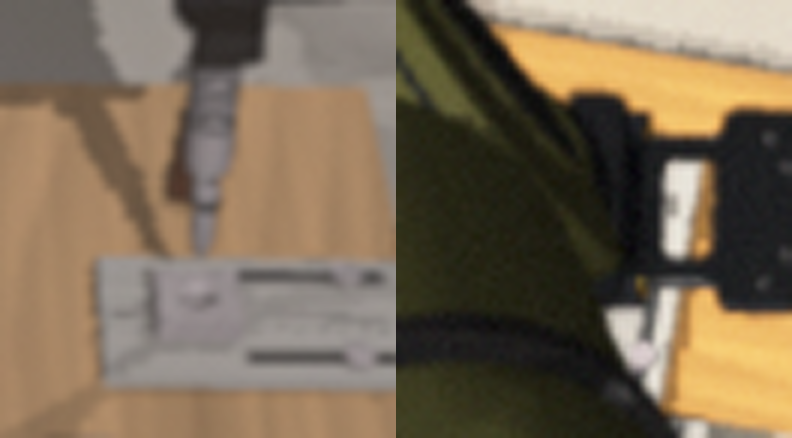

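```bash
python3 - <<'E'
from h import *
np.set_printoptions(precision=3,suppress=True)
T=lambda p:((p-np.array([297-33,251-36]))+.5)*6-.5
for z in(.12,.1,.0818,.0488,.0388): print(z,T(proj("side",[.528,.1387,z])))
print(T(proj("side",[.528,.14,.031])), T(proj("side",[.538,.1387,.1]))-T(proj("side",[.528,.1387,.1])))
for rng in ((95,130),(160,180)):pass
a=cv2.imread("/tmp/side3.png").astype(int)[215:288,264:330]
# sub-pixel centre of tool by colour difference against background, per row
for r0 in range(11,44,2):
    row=a[r0,24:48];print(r0*6+2.5,row.sum(1)//3)
E
```

```text
0.12 [212.452  61.937]
0.1 [208.698 115.042]
0.0818 [205.35  162.389]
0.0488 [199.443 245.953]
0.0388 [197.692 270.712]
[197.157 292.203] [-30.686   1.95 ]
68.5 [148 148 149 149 141 124 104  82  66  68  71  71  71  72  74  82 105 124
 134 143 148 150 149 148]
80.5 [140 144 145 142 128 112 105  90  79  90  98 105 112 108  99 103 127 145
 143 139 142 144 146 147]
92.5 [115 130 132 130 130 129 118  95  85  97 105 108 107 103  96 103 124 139
 140 140 138 136 134 133]
104.5 [130 132 133 132 130 124 105  86  85  98 109 112 112 109 104 114 132 140
 140 140 139 134 133 133]
116.5 [129 133 133 134 130 107  73  69  83  90  97 106 104  99  95 115 137 141
 140 140 137 134 132 133]
128.5 [130 133 134 135 127 102  71  75  91 101 110 114 116 108 101 116 136 140
 139 139 137 132 130 133]
140.5 [129 132 135 132 111  76  66  89 113 125 132 135 132 124 116 122 135 139
 138 138 137 133 130 133]
152.5 [129 132 135 132 108  70  68  93 116 129 136 137 135 126 118 124 134 138
 138 138 135 132 130 131]
164.5 [127 132 131 115  80  59  66  90 115 128 135 136 132 126 126 132 135 138
 139 137 134 131 128 130]
176.5 [116 130 122  96  67  59  59  71  96 122 127 120 120 123 129 134 135 136
 137 136 134 130 129 130]
188.5 [112 127 120  92  64  61  60  69  97 125 133 128 124 129 135 136 135 135
 136 135 132 129 129 130]
200.5 [103 121 122 109  91  82  78  75  87 109 117 110 108 123 136 138 135 136
 136 134 130 128 129 130]
212.5 [ 87 104 123 132 130 124 120 109 101 103 104 101 113 132 139 137 136 135
 135 132 129 129 130 130]
224.5 [ 86 100 120 132 135 134 132 116 108 124 129 124 125 135 137 138 136 135
 134 132 129 129 131 133]
236.5 [ 87  86 105 125 133 135 132 119 113 121 125 122 126 134 139 139 136 135
 134 129 127 129 131 133]
248.5 [103  93  90 104 125 133 132 120 113 115 122 124 131 135 138 139 137 135
 134 130 128 129 131 132]
260.5 [143 138 133 128 130 138 140 140 138 138 139 143 145 144 142 141 140 140
 142 142 142 143 143 144]
```

```bash
python3 -m handwheel '[[[0,0.004,0,0,0,0],[0,0.008,0,0,0,0],[0,0.01,0,0,0,0],[0,0.01,0,0,0,0]]]';python3 -m handwheel '[[[0,0.003,0,0,0,0],[0,0.006,0,0,0,0],[0,0.006,0,0,0,0]]]';python3 st.py
```

```text
clock: 9.75
tool_pos: [0.5266, 0.1399, 0.119]
eef_rot: [0.707, -0.0, -0.0, -0.707]
contact_force: [-0.1, -0.7, -1.7]
opening: 0.159
clock: 10.0
tool_pos: [0.5268, 0.14, 0.1131]
eef_rot: [0.707, -0.0, -0.0, -0.707]
contact_force: [0.6, 0.2, -2.5]
opening: 0.165
tool_pos [0.5271 0.1401 0.1136]
contact_force [-0.1845 -0.114  -1.5239]
moment [ 0.0446  0.0238 -0.0062]
opening 0.1600954578427255
[-0.0003 -0.     -1.    ] 10.2
```

```bash
python3 -m handwheel '[[[0,0.002,0,0,0,0],[0,0.003,0,0,0,0],[0,0.003,0,0,0,0]]]';python3 st.py;  python3 - <<'E'
from h import *
c="side";im=snapshot(c)[:,:,::-1];u,v=297,251
cv2.imwrite("pics/z4.png",cv2.resize(im[v-36:v+37,u-33:u+33],None,fx=8,fy=8,interpolation=cv2.INTER_CUBIC))
E
```

```text
clock: 10.45
tool_pos: [0.527, 0.14, 0.1105]
eef_rot: [0.707, -0.0, -0.0, -0.707]
contact_force: [0.0, -0.2, -2.1]
opening: 0.157
tool_pos [0.5271 0.1401 0.1107]
contact_force [ 0.3486  0.0923 -1.9289]
moment [ 0.033   0.0179 -0.0164]
opening 0.1595012345106171
[-0.0001  0.     -1.    ] 10.65
```

View pics/z4.png

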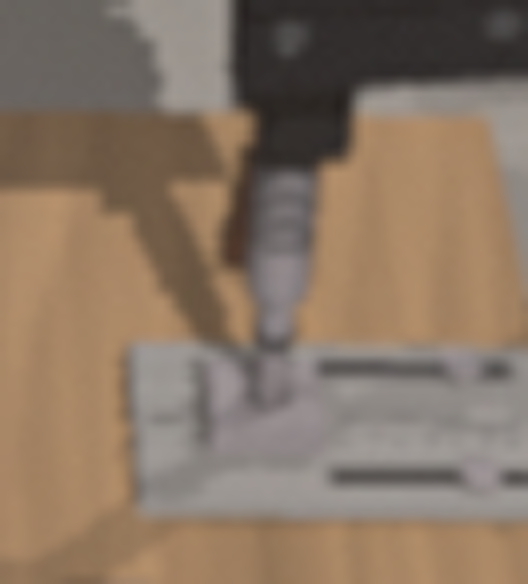

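```bash
python3 -m handwheel '[[[0,0.001,0,0,0,0],[0,0.003,0,0,0,0],[0,0.003,0,0,0,0],[0,0.003,0,0,0,0]]]';python3 st.py; 
```

```text
clock: 11.03
tool_pos: [0.5272, 0.1399, 0.1076]
eef_rot: [0.707, -0.0, 0.0, -0.707]
contact_force: [0.6, -1.0, -1.7]
opening: 0.16
tool_pos [0.5272 0.1399 0.1077]
contact_force [ 0.4672 -0.4738 -1.7957]
moment [-0.0736 -0.105  -0.0024]
opening 0.15953435406833022
[ 0.     -0.0001 -1.    ] 11.2333
```

```bash
python3 -m handwheel '[[[0,0.001,0,0,0,0],[0,0.002,0,0,0,0],[0,0.002,0,0,0,0],[0,0.002,0,0,0,0]]]';python3 st.py; 
```

```text
clock: 11.57
tool_pos: [0.5273, 0.1399, 0.1057]
eef_rot: [0.707, -0.0, 0.0, -0.707]
contact_force: [0.5, -0.4, -1.5]
opening: 0.164
tool_pos [0.5272 0.1399 0.1057]
contact_force [ 0.4717 -1.2071 -2.1414]
moment [-0.2443 -0.2421  0.0155]
opening 0.158416470664098
[ 0.0001 -0.0001 -1.    ] 11.7667
```

```bash
python3 -m handwheel '[[[0.0008,0,-0.0008,0,0,0],[0.0008,0.001,-0.0008,0,0,0],[0.0008,0.002,-0.0008,0,0,0],[0.0008,0.002,-0.0008,0,0,0],[0.0008,0.002,-0.0008,0,0,0]]]';python3 st.py; 
```

```text
clock: 12.18
tool_pos: [0.5277, 0.1395, 0.1036]
eef_rot: [-0.707, 0.0, 0.0, 0.707]
contact_force: [-0.3, 0.8, -1.7]
opening: 0.161
tool_pos [0.5279 0.1394 0.1037]
contact_force [-0.2582 -0.1921 -1.9107]
moment [ 0.0454 -0.0284 -0.0046]
opening 0.16079125994350285
[-0.0001  0.0002 -1.    ] 12.3833
```

```bash
python3 -m handwheel '[[[0,0.001,0,0,0,0],[0,0.0015,0,0,0,0],[0,0.0015,0,0,0,0],[0,0.0015,0,0,0,0]]]';python3 st.py; 
```

```text
clock: 12.72
tool_pos: [0.528, 0.1393, 0.1023]
eef_rot: [-0.707, 0.0, -0.0, 0.707]
contact_force: [1.2, -0.1, 0.0]
opening: 0.16
tool_pos [0.528  0.1393 0.1023]
contact_force [ 0.1101  0.0442 -0.9811]
moment [ 0.0178  0.0037 -0.0182]
opening 0.16134694869411093
[ 0.0002  0.0002 -1.    ] 12.9167
```

```bash
python3 -m handwheel '[[[0,0.001,0,0,0,0],[0,0.001,0,0,0,0],[0,0.001,0,0,0,0]]]';python3 st.py; 
```

```text
clock: 13.17
tool_pos: [0.5282, 0.1394, 0.1016]
eef_rot: [-0.707, -0.0, -0.0, 0.707]
contact_force: [-0.7, 0.2, 3.5]
opening: 0.162
tool_pos [0.5282 0.1394 0.1015]
contact_force [-0.2048 -0.4128  5.0772]
moment [-0.0302  0.1581  0.0016]
opening 0.15869123186674353
[ 0.0006  0.0003 -1.    ] 13.3667
```

```bash
python3 -m handwheel '[[[0,0.001,0,0,0,0],[0,0.002,0,0,0,0],[0,0.003,0,0,0,0],[0,0.004,0,0,0,0],[0,0.005,0,0,0,0],[0,0.005,0,0,0,0]]]';python3 st.py; 
```

```text
clock: 13.87
tool_pos: [0.5284, 0.1394, 0.0969]
eef_rot: [-0.707, -0.0, -0.0, 0.707]
contact_force: [-0.4, 0.4, 11.4]
opening: 0.163
tool_pos [0.5284 0.1394 0.097 ]
contact_force [-0.8048 -0.0681 10.6069]
moment [-0.0894  0.3756  0.0266]
opening 0.1612391458315835
[ 0.0012  0.0003 -1.    ] 14.0667
```

```bash
python3 -m handwheel '[[[0,0.001,0,0,0,0],[0,0.002,0,0,0,0],[0,0.002,0,0,0,0]]]';python3 st.py; 
```

```text
clock: 14.32
tool_pos: [0.5284, 0.1395, 0.0951]
eef_rot: [-0.707, -0.0, -0.001, 0.707]
contact_force: [-1.0, -1.1, 12.7]
opening: 0.164
tool_pos [0.5284 0.1395 0.0952]
contact_force [-1.52   -0.3471 12.3193]
moment [-0.1487  0.4674 -0.0084]
opening 0.15976418609002935
[ 0.0015  0.0003 -1.    ] 14.5167
```

```bash
python3 -m handwheel '[[[0,0.0005,0,0,0,0],[0,0.0008,0,0,0,0],[0,0.0008,0,0,0,0]]]';python3 -m handwheel '[[[0,0.0004,0,0,0,0],[0,0.0004,0,0,0,0]]]' 
```

```text
clock: 14.77
tool_pos: [0.5285, 0.1395, 0.0945]
eef_rot: [-0.707, -0.0, -0.001, 0.707]
contact_force: [-1.0, -0.4, 13.4]
opening: 0.165
clock: 14.93
tool_pos: [0.5285, 0.1394, 0.0942]
eef_rot: [-0.707, -0.0, -0.001, 0.707]
contact_force: [-1.1, -1.0, 13.4]
opening: 0.162
```

```bash
python3 -m handwheel '[[[0,0.0004,0,0,0,0],[0,0.0004,0,0,0,0]]]' 
```

```text
clock: 15.1
tool_pos: [0.5285, 0.1395, 0.0938]
eef_rot: [-0.707, -0.001, -0.001, 0.707]
contact_force: [-1.9, -1.2, 14.0]
opening: 0.165
```

```bash
python3 -m handwheel '[[[0,0.0004,0,0,0,0],[0,0.0004,0,0,0,0]]]' 
```

```text
clock: 15.27
tool_pos: [0.5285, 0.1395, 0.0934]
eef_rot: [-0.707, -0.001, -0.001, 0.707]
contact_force: [-2.2, -0.4, 14.9]
opening: 0.164
```

```bash
python3 -m handwheel '[[[0,0.0003,0,0,0,0],[0,0.0003,0,0,0,0]]]' 
```

```text
clock: 15.43
tool_pos: [0.5283, 0.1394, 0.0926]
eef_rot: [-0.707, -0.0, -0.0, 0.707]
contact_force: [-0.7, 1.3, 8.2]
opening: 0.155
```

Snap: the force fell from 14.9 to 8.2 N. I'm lifting straight up now.

```bash
python3 -m handwheel '[[[0,-0.006,0,0,0,0],[0,-0.015,0,0,0,0],[0,-0.03,0,0,0,0],[0,-0.05,0,0,0,0],[0,-0.08,0,0,0,0],[0,-0.11,0,0,0,0],[0,-0.115,0,0,0,0],[0,-0.115,0,0,0,0],[0,-0.115,0,0,0,0]]]'; python3 st.py
```

```text
clock: 16.18
tool_pos: [0.5273, 0.1388, 0.2063]
eef_rot: [0.707, -0.001, -0.0, -0.707]
contact_force: [0.2, 0.8, -2.9]
opening: 0.163
tool_pos [0.5268 0.1387 0.2054]
contact_force [ 0.042  -0.0034 -2.1297]
moment [ 0.0015 -0.0014  0.0173]
opening 0.1598595846627987
[-0.0031 -0.0011 -1.    ] 16.3833
```

```bash
python3 -m handwheel '[[[0,0,-0.015,0,0,0],[0,0,-0.05,0,0,0],[0,0,-0.085,0,0,0],[0,0,-0.12,0,0,0],[-0.001,0,-0.155,0,0,0],[-0.001,0,-0.19,0,0,0],[-0.001,0,-0.225,0,0,0],[-0.002,0,-0.26,0,0,0],[-0.002,0,-0.295,0,0,0],[-0.002,0,-0.33,0,0,0],[-0.002,0,-0.36,0,0,0],[-0.002,0,-0.369,0,0,0]]]';python3 -m handwheel '[[[0,0,0,0,0,0],[0,0.01,0,0,0,0],[0,0.02,0,0,0,0],[0,0.02,0,0,0,0],[0,0.02,0,0,0,0]]]'; python3 st.py; python3 - <<'E'
from h import *
t=[]
T=lambda p:((p-np.array([270-33,146-36]))+.5)*6-.5
for z in (.16,.11,.08,.062):print(z,T(proj("side",[.5242,-.23,z])))
im=snapshot("side")[:,:,::-1];u,v=270,146
im2=snapshot("top")[:,:,::-1];u2,v2=341,218
cv2.imwrite("pics/z5.png",np.hstack([cv2.resize(i[v-36:v+37,u-33:u+33],None,fx=6,fy=6,interpolation=cv2.INTER_CUBIC) for i,u,v in((im,u,v),(im2,u2,v2))]))
E
```

```text
clock: 17.38
tool_pos: [0.524, -0.2367, 0.2054]
eef_rot: [0.708, -0.004, 0.002, -0.706]
contact_force: [-0.3, -1.0, -2.8]
opening: 0.162
clock: 17.8
tool_pos: [0.5254, -0.2274, 0.1857]
eef_rot: [-0.706, -0.0, 0.002, 0.708]
contact_force: [0.7, 0.3, -1.7]
opening: 0.157
tool_pos [ 0.5262 -0.2286  0.1868]
contact_force [ 0.3345 -0.6887 -1.8963]
moment [ 0.0244 -0.0245 -0.0039]
opening 0.15870648258025521
[-0.0001  0.0005 -1.    ] 18.0
0.16 [202.51495697 146.63518629]
0.11 [198.95333817 256.15397819]
0.08 [196.88348147 319.80149849]
0.062 [195.66480567 357.27544183]
```

View pics/z5.png

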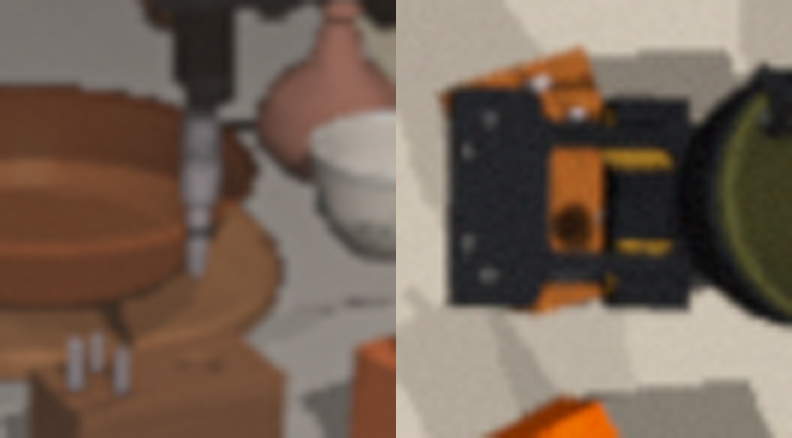

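```bash
python3 - <<'E'
from h import *
f=lambda x,y:(341-33+(x-396+.5)/6-.5,218-36+(y+.5)/6-.5)
print(onz("top",*f(572,226),.062))
g=lambda x,y:(270-33+(x+.5)/6-.5,146-36+(y+.5)/6-.5)
print(onz("side",*g(199,363),.062))
E
python3 st.py
```

```text
[ 0.52383728 -0.22724303  0.062     ]
[ 0.52367161 -0.224125    0.062     ]
tool_pos [ 0.526  -0.2298  0.1871]
contact_force [-0.0182  0.2717 -2.1031]
moment [ 0.012  -0.0147  0.0033]
opening 0.1603350068095962
[ 0.0005 -0.0001 -1.    ] 18.3
```

```bash
python3 -m handwheel '[[[-0.0017,0.01,0,0,0,0],[-0.0017,0.025,0,0,0,0],[-0.0017,0.037,0,0,0,0],[-0.0017,0.037,0,0,0,0],[-0.0017,0.037,0,0,0,0]]]'; python3 st.py;python3 -m handwheel '[[[0,0.005,0,0,0,0],[0,0.01,0,0,0,0],[0,0.01,0,0,0,0]]]'; python3 st.py
```

```text
clock: 18.72
tool_pos: [0.5238, -0.2296, 0.1496]
eef_rot: [-0.707, 0.0, 0.0, 0.707]
contact_force: [-0.3, 0.0, -2.1]
opening: 0.158
tool_pos [ 0.5247 -0.2298  0.1506]
contact_force [ 0.1757  0.0656 -1.4074]
moment [ 0.0211 -0.0096  0.0009]
opening 0.15807908401622814
[ 0.0012 -0.0002 -1.    ] 18.9167
clock: 19.17
tool_pos: [0.5235, -0.2296, 0.139]
eef_rot: [-0.707, 0.001, 0.0, 0.707]
contact_force: [-0.1, 0.1, -3.1]
opening: 0.163
tool_pos [ 0.524  -0.2297  0.1396]
contact_force [-0.0854 -0.2637 -1.8294]
moment [ 0.0459  0.0096 -0.0091]
opening 0.1618484992553079
[-0.0006  0.0003 -1.    ] 19.3667
```

```bash
python3 -m handwheel '[[[0,0.005,0,0,0,0],[0,0.01,0,0,0,0],[0,0.014,0,0,0,0],[0,0.014,0,0,0,0]]]'; python3 st.py;python3 -m handwheel '[[[0,0.005,0,0,0,0],[0,0.01,0,0,0,0],[0,0.01,0,0,0,0]]]'; python3 st.py
```

```text
clock: 19.7
tool_pos: [0.5235, -0.2295, 0.1248]
eef_rot: [-0.707, 0.001, 0.001, 0.707]
contact_force: [-0.1, 0.6, -2.8]
opening: 0.161
tool_pos [ 0.524  -0.2296  0.1256]
contact_force [-0.0156  0.0757 -1.683 ]
moment [ 0.0081 -0.0343  0.01  ]
opening 0.15820741298833257
[-0.0005  0.0003 -1.    ] 19.9
clock: 20.15
tool_pos: [0.5235, -0.2296, 0.1149]
eef_rot: [-0.707, 0.001, 0.001, 0.707]
contact_force: [0.1, -0.6, -1.9]
opening: 0.161
tool_pos [ 0.524  -0.2296  0.1156]
contact_force [ 0.3455 -0.4271 -2.0749]
moment [ 0.0089 -0.0053 -0.0211]
opening 0.1603979471988713
[-0.0006  0.0003 -1.    ] 20.35
```

```bash
python3 -m handwheel '[[[0,0.005,0,0,0,0],[0,0.01,0,0,0,0],[0,0.014,0,0,0,0],[0,0.014,0,0,0,0]]]'; python3 st.py;python3 -m handwheel '[[[0,0.003,0,0,0,0],[0,0.005,0,0,0,0],[0,0.005,0,0,0,0]]]'; python3 st.py
```

```text
clock: 20.68
tool_pos: [0.5235, -0.2295, 0.1008]
eef_rot: [-0.707, 0.001, 0.001, 0.707]
contact_force: [-1.0, -0.1, -1.8]
opening: 0.157
tool_pos [ 0.524  -0.2296  0.1016]
contact_force [ 0.1854 -0.1241 -2.3704]
moment [ 0.027  -0.0001 -0.0116]
opening 0.1585436759494657
[-0.0005  0.0002 -1.    ] 20.8833
clock: 21.13
tool_pos: [0.524, -0.2297, 0.0965]
eef_rot: [-0.707, 0.0, 0.0, 0.707]
contact_force: [0.1, 0.3, -2.3]
opening: 0.161
tool_pos [ 0.5242 -0.2297  0.0968]
contact_force [ 0.0297 -0.2642 -1.6703]
moment [-0.0274 -0.0197  0.0003]
opening 0.1586408937467761
[-0.0001  0.0001 -1.    ] 21.3333
```

```bash
python3 -m handwheel '[[[0,0.001,0,0,0,0],[0,0.002,0,0,0,0],[0,0.002,0,0,0,0],[0,0.002,0,0,0,0]]]'; python3 st.py;python3 -m handwheel '[[[0,0.001,0,0,0,0],[0,0.001,0,0,0,0],[0,0.001,0,0,0,0]]]'; python3 st.py
```

```text
clock: 21.67
tool_pos: [0.5241, -0.2297, 0.0948]
eef_rot: [-0.707, 0.0, -0.0, 0.707]
contact_force: [0.0, 0.7, -1.6]
opening: 0.16
tool_pos [ 0.5242 -0.2297  0.0949]
contact_force [ 0.2655  0.056  -2.0172]
moment [ 0.0264 -0.0172  0.0426]
opening 0.15907433229063425
[ 0.      0.0001 -1.    ] 21.8667
clock: 22.12
tool_pos: [0.5244, -0.2298, 0.0943]
eef_rot: [0.707, 0.0, 0.0, -0.707]
contact_force: [-0.8, 0.6, 3.0]
opening: 0.163
tool_pos [ 0.5244 -0.2298  0.0943]
contact_force [-1.0207  0.1774  4.9079]
moment [ 0.0727  0.267  -0.0152]
opening 0.1585422420861508
[ 0.0006 -0.0002 -1.    ] 22.3167
```

```bash
python3 -m handwheel '[[[0,-0.0007,0,0,0,0],[0,-0.0007,0,0,0,0],[0,-0.0007,0,0,0,0],[0,-0.0007,0,0,0,0],[0,-0.0007,0,0,0,0],[0,-0.0007,0,0,0,0],[0,-0.0007,0,0,0,0],[0,-0.0007,0,0,0,0]]]' 1; python3 -m handwheel '[[[0,0,0,0,0,0],[0,0,0,0,0,0],[0,0,0,0,0,0],[0,0,0,0,0,0],[0,0,0,0,0,0],[0,0,0,0,0,0]]]'; python3 st.py
```

```text
clock: 22.98
tool_pos: [0.5242, -0.2297, 0.0945]
eef_rot: [-0.707, 0.0, -0.0, 0.707]
contact_force: [0.0, 0.3, -0.9]
opening: 0.737
clock: 23.48
tool_pos: [0.5242, -0.2297, 0.0946]
eef_rot: [-0.707, 0.0, -0.0, 0.707]
contact_force: [0.1, -0.3, -0.2]
opening: 1.0
tool_pos [ 0.5242 -0.2297  0.0946]
contact_force [ 0.1768  0.0103 -0.011 ]
moment [0.0089 0.0145 0.0107]
opening 0.9984789670548526
[ 0.      0.0001 -1.    ] 23.6833
```

```bash
python3 -m handwheel '[[[0,-0.01,0,0,0,0],[0,-0.03,0,0,0,0],[0,-0.06,0,0,0,0],[0,-0.09,0,0,0,0],[0,-0.12,0,0,0,0],[0,-0.14,0.03,0,0,0],[0,-0.14,0.07,0,0,0],[0,-0.14,0.1,0,0,0],[0,-0.14,0.12,0,0,0],[0,-0.14,0.12,0,0,0],[0,-0.14,0.12,0,0,0]]]';  python3 - <<'E'
from h import *
for c in ["side","top"]:
    im=snapshot(c)[:,:,::-1];cv2.imwrite(f"/tmp/{c}6.png",im)
a=cv2.imread("/tmp/side6.png");b=cv2.imread("/tmp/top6.png")
cv2.imwrite("pics/z6.png",np.hstack([cv2.resize(i,None,fx=f,fy=f,interpolation=cv2.INTER_CUBIC) for i,f in((a[140:320,150:360][:,:],400/210),(b[100:280,150:360],400/210))]))
d=cv2.resize(cv2.imread("/tmp/side0.png")[140:180,240:290],None,fx=8,fy=8);e=cv2.resize(a[140:180,240:290],None,fx=8,fy=8)
cv2.imwrite("pics/z7.png",np.hstack([d,e]))
E
```

```text
clock: 24.6
tool_pos: [0.5243, -0.1087, 0.2354]
eef_rot: [0.707, 0.001, -0.001, -0.707]
contact_force: [-0.7, 0.1, 0.2]
opening: 1.003
```

View pics/z6.png

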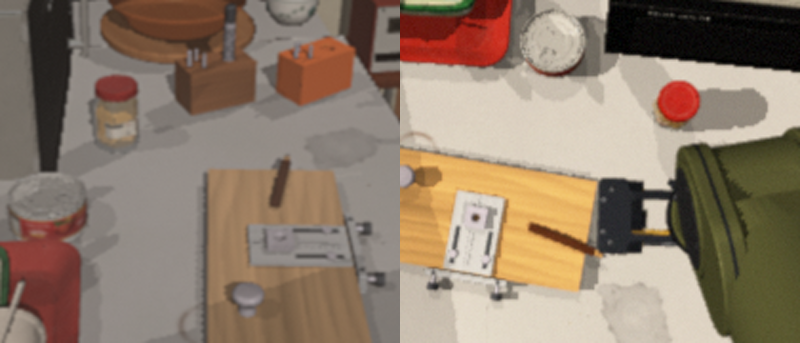

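View pics/z7.png

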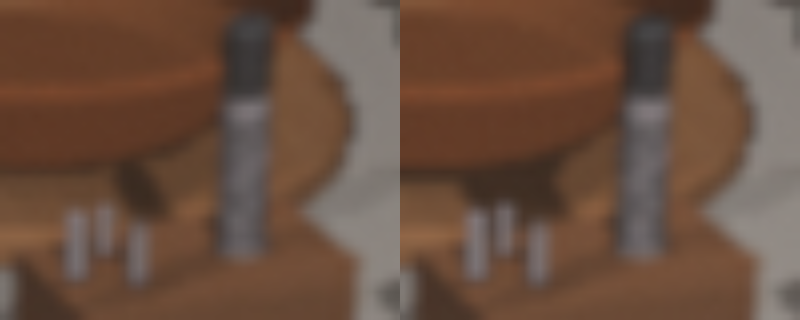

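The before and after views match: the punch stands upright and home in the stand, and the bystanders look unmoved. I'm handing the job in.

```bash
python3 -c "
from plant import job;print(job.finish_job())"
```

```text
the job is handed in; nothing more can be done
None
```

The job is handed in at about 25 s of the 48 s allowed: the punch snapped once in the guide hole and is back in its stand. `finish_job` reports no verdict.

- **Mark:** I pressed straight down in small steps. The wrist reading reached 14.9 N, about 17 N at the point, then dropped to 8.2 N, which was the single snap. I lifted at once, with no further pressing. I could not measure the mark's depth directly.
- **Template:** There was only light sideways contact, about 1–2 N at the wrist and at most 2.2 N. I nulled it by shifting under 1 mm before pressing.
- **Punch:** It seated at tool height 0.0943–0.0946 m, against 0.0947 m when I took it out. It looks the same, upright and fully down, in the before and after side views.
- **Surroundings:** In the last pictures the knob, pencil, tin and jar look unmoved by eye; I did not measure their positions. The gripper was open, clear of everything, and its force reading was near zero.
- **Disagreement:** The two cameras disagreed by up to 7 mm on the punch's sideways position before the grasp. The force reading settled it, and the tool ended 2–3 mm beyond the top camera's estimate.

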